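# Dry-stack a miniature instrument body in the gluing jig

### The job

Build up the miniature instrument's body on the raised bed of the gluing jig: first the plain back, on it the hollow rim, then the soundboard (the plate with the sound hole), then the cork pad, and last the steel weight, lowered gently and standing upright. Centre every piece on the bed, with the three wooden parts turned so that their outlines line up with it, and let go of each before fetching the next. Leave the finished instrument, the jar and the mallet where they are.

Things in the scene. Friction and masses are not known exactly. Their poses are not given: they have to be found in the camera images.
- bed (a point): Centre of the top face of the gluing jig's raised bed, 30 mm above the bench. The jig is fixed: a plywood base board 146 x 80 mm, 12 mm thick, carrying a dark wooden bed 18 mm high whose outline is that of the instrument body, a rounded rectangle 100 mm long (its x axis) by 60 mm wide (its y axis), corner radius 18 mm. Two brass posts 8 mm thick rise on the base board at x = +67 and -67 mm from the bed's centre; their tops are 8 mm above the bed's top. z is up.
- back_mid (a point): Centre (half-way up) of the back: a solid reddish wooden plate 12 mm thick without any hole, rounded rectangle 100 mm long (its x axis) by 60 mm wide (its y axis), corner radius 18 mm. Lies flat, loose, about 45 g. Its 60 mm width can be gripped across the straight long sides.
- rim_mid (a point): Centre (half-way up) of the rim: an open reddish wooden frame 24 mm high with walls 8 mm thick, open above and below, outside a rounded rectangle 100 mm long (its x axis) by 60 mm wide (its y axis), corner radius 18 mm. Lies flat, loose, about 40 g.
- soundboard_mid (a point): Centre (half-way up) of the soundboard: a pale wooden plate 12 mm thick with one round sound hole of 26 mm diameter through its centre, rounded rectangle 100 mm long (its x axis) by 60 mm wide (its y axis), corner radius 18 mm. Lies flat, loose, about 40 g.
- pad_mid (a point): Centre (half-way up) of the cork pad: a plain round disc of cork 48 mm in diameter, 12 mm thick, lying flat, loose, about 15 g.
- weight_mid (a point): Centre (half-way up, 25 mm above its underside) of the steel weight: a turned steel disc 56 mm in diameter and 22 mm high, with a knob on top; 50 mm high in all. The knob is a cylinder 22 mm in diameter, from 30 to 50 mm above the underside, on the axis. Stands upright, loose, 0.4 to 0.75 kg. z is up.
- lute: Bystander: a finished miniature stringed instrument with a waisted pale body, lying on its back, about 190 mm long and 33 mm high; the origin is under its waist, x points along the neck. Leave it alone.
- jar: Bystander: an amber glass glue jar with a white cap, 60 mm in diameter, 85 mm high; the origin is the centre of its underside. Leave it alone.
- mallet: Bystander: a small wooden mallet lying flat, 44 mm high; the origin is under the middle of its head (85 mm long, along y), its handle runs 165 mm to -x. Leave it alone.

How it is judged:
By the outcome, as a careful person would: the job done as asked, in the order asked, and still so for the second after the job is handed in, with the robot touching nothing.
It also fails if it takes over 125 s, if anything falls off the work surface, if the arm or the gripper's body presses on something with over 40 N, if the wrist force passes 120 N, or if a joint passes its speed limit or range.

### The arm

A 7-joint arm with a two-finger parallel gripper is mounted at the origin on the work surface. World frame = base frame: x ahead of the robot, y to its left, z up, the work surface at z = 0. Lengths are in m, angles in rad, forces in N, time in s.
With the tool pointing down it reaches from about 0.4 to 0.875 m from the base axis. Payload 6.5 kg.
Tool frame: the origin (TCP) lies where the fingers leave the gripper's body, on its centre line; the fingertips stand 64 mm ahead of it and the grasp point (between the pads) lies arm.pinch_z ahead of it (arm.pinch_z is the distance from the TCP to the grasp point, in m); z points along the fingers, y is the line along which they close (so a half turn about z gives the same grasp; the last joint's range is limited). The gripper opens to 88 mm and grips with 3 to 60 N. Pads are 18 mm wide; open, the fingers measure 123 mm over their backs; the gripper's body (75 mm by 187 mm) begins 45 mm behind the grasp point.
Start: joints at [1.206, 0.536, -0.004, 1.538, 0.003, 1.067, -0.071], TCP at [0.191, -0.621, 0.303] pointing down, gripper open.
Joint ranges: [-2.7, 2.7], [-0.37, 2.16], [-1.27, 1.26], [0.24, 2.4], [-1.31, 4.45], [0.19, 1.91], [-2.76, 2.76]. Speed limits (rad/s): [2.39, 2.39, 3.14, 3.14, 3.14, 3.14, 3.14].

### API

Orientations are given as a unit quaternion [w, x, y, z].
In Python, from cell import arm, vision, finish_job gives the robot as it stands. The module is installed in compiled form; this text tells all that it offers.
- The arm moves only by the tool step_arm, never from a script. Its argument "targets" is a list that holds one entry, the list of rows, each a list of 7 numbers: the shift along the world's x, y, z in cm, then the turn, a rotation vector about the world's x, y, z in degrees, then the closure, from 0 (fully open) to 1 (shut). In form: [[[tx, ty, tz, rx, ry, rz, fingers], ...]]. A call has 1 to 10 rows; each row is the pose to reach, as a shift and turn from the pose commanded when the call began; what a row does not reach only later rows make up. A row lasts 1/10 s, in which the tool goes at most 50 mm and 8.59 degrees, less where a joint would pass 70% of its speed; a pose out of reach is approached as far as the arm can. A call with a gripper value outside its range is refused whole. The fingers move at their own pace and stop on an object; "grip_force" is the grip in N (left out, the last holds). Time passes only in rows, so rows that repeat a pose let the fingers close. It gives the time, the measured TCP pose, the force, the opening and the grip force at its end, in the units of the state.
- arm.observe(): the state, without advancing time (a new reading comes with each control period).
- vision.read_camera(name): name is "side" or "top" or "wrist"; returns (picture, depth): 420x560x3 uint8, red, green, blue; 420x560 float32, m along the optical axis (not along the pixel's ray), 0 where there is no reading.
- vision.camera_model(name): a dict with "vertical_fov" (degrees; the focal length in pixels is half the picture's height over the tangent of half this angle, whatever the lens; pixels are square), "cx", "cy" (the principal point, pixels), "rvec" (rotation vector, rad) and "tvec" (3), from world to camera coordinates, as OpenCV has them. Camera axes: x right, y down, z forward; pixel columns grow to the right and rows downward; lengths in m; the calibration is good to about 2 mm. The wrist camera is an equidistant fisheye: a pixel r from the principal point sees the ray r / f radians off the axis. A picture is of the moment at which its call begins: read the wrist's pose just before it. camera_model takes no time and is no camera call; for the wrist camera it gives the pose at the moment of the call.
- finish_job(): hands the job in; it is judged then, once.
The state is a dict: "time_s": time; "qpos": joint angles; "joint_vel": joint speeds; "joint_efforts": joint torques, N m; "tool_pos": TCP position; "eef_rot": TCP orientation; "ft_force": force on the tool from outside, world axes, zero at the start; "moment": the same for the moment, N m; "opening": finger opening in m; "grip_force": force on a finger pad.
Only numpy, scipy, OpenCV 4.12 (cv2) and the standard library are available. Lean on these libraries where they do the work, as an engineer would, in place of code of your own. Each camera call takes 0.05 s, during which the arm holds its last target. There are 200 camera calls.

## Working session

There is one attempt and no reset: what is moved stays moved. The work goes in short steps, Python scripts to look and compute and a tool call to move; the robot and the scene stay as the last step left them, time stands still between calls to the robot, and variables do not carry over. Pictures are saved under pics/ and viewed, at most 16 in all, crops included, and the job is handed in when it is done.

Besides the shell and the picture viewer there is one more tool, called after ">>>" as name([rows], argument=value, ...), one row to a line, values as JSON. step_arm: Moves the arm, as the interface text tells. Its arguments: {"type":"object","properties":{"targets":{"type":"array"},"grip_force":{"type":"number"}},"required":["targets"]}

```bash
mkdir -p pics
cat > h.py <<'E'
import numpy as np, cv2
from cell import arm, vision, finish_job
def cam(n):
    m=vision.camera_model(n); f=210/np.tan(np.radians(m["vertical_fov"])/2)
    R=cv2.Rodrigues(np.array(m["rvec"],float))[0]; t=np.array(m["tvec"],float).ravel()
    return f,m["cx"],m["cy"],R,t
def shot(n,name=None):
    c=cam(n); p,d=vision.read_camera(n)
    if name: cv2.imwrite(f"pics/{name}.png",p[:,:,::-1])
    return p,d,c
def ray(c,uv,fish=False):
    f,cx,cy,R,t=c; uv=np.atleast_2d(uv).astype(float); x=(uv-[cx,cy])/f
    if fish:
        r=np.linalg.norm(x,axis=1,keepdims=True)+1e-9
        v=np.hstack([x/r*np.sin(r),np.cos(r)])
    else: v=np.hstack([x,np.ones((len(x),1))])
    return -R.T@t, v@R
def plane(c,uv,z,fish=False):
    o,v=ray(c,uv,fish); return o+v*((z-o[2])/v[:,2])[:,None]
def cloud(c,d,fish=False):
    # world points for all pixels by depth along optical axis
    h,w=d.shape; u,v=np.meshgrid(np.arange(w),np.arange(h)); uv=np.stack([u.ravel(),v.ravel()],1)
    f,cx,cy,R,t=c; x=(uv-[cx,cy])/f
    if fish:
        r=np.linalg.norm(x,axis=1,keepdims=True)+1e-9; x=x/r*np.tan(np.minimum(r,1.5))
    P=np.hstack([x,np.ones((len(x),1))])*d.reshape(-1,1)
    return ((P-t)@R).reshape(h,w,3)
E
python3 - <<'E'
from h import *
for n in("top","side"):
    p,d,c=shot(n,n+"0"); np.savez(n+"0",p=p,d=d); print(n,c[0],c[1],c[2],-c[3].T@c[4],c[3][2])
s=arm.observe(); print(s,arm.pinch_z)
E
```

```text
top 535.4723125139858 278.7399132956529 213.9980737951578 [ 0.51533795 -0.00299753  1.62842557] [ 0.06587794  0.00938728 -0.99778353]
side 542.378789351749 274.99407887381295 206.02522908059237 [0.00748993 0.68418566 1.1063662 ] [ 0.44478603 -0.48173665 -0.75504648]
{'time_s': 0.1, 'qpos': array([ 1.20578069,  0.53709137, -0.00441216,  1.53873207,  0.0025732 ,
        1.06729234, -0.07118621]), 'joint_vel': array([-0.00139098, -0.00110062, -0.00028126, -0.00197116, -0.00087687,
       -0.00142949,  0.00043566]), 'joint_efforts': array([ 2.17267596e-03, -5.72086751e+01,  9.93939042e-01, -2.52230233e+01,
       -5.61294705e-02,  1.35304846e-02,  2.80692768e-05]), 'tool_pos': array([ 0.1912111 , -0.62078284,  0.3019427 ]), 'eef_rot': array([-7.40927363e-04,  9.88855414e-01,  1.48877111e-01, -1.63371795e-04]), 'ft_force': array([ 0.89597523,  0.06426866, -0.62171433]), 'moment': array([0.02822232, 0.00307894, 0.05350119]), 'grip_force': 0.0, 'opening': 0.08829848210391139} 0.0453
```

View pics/top0.png

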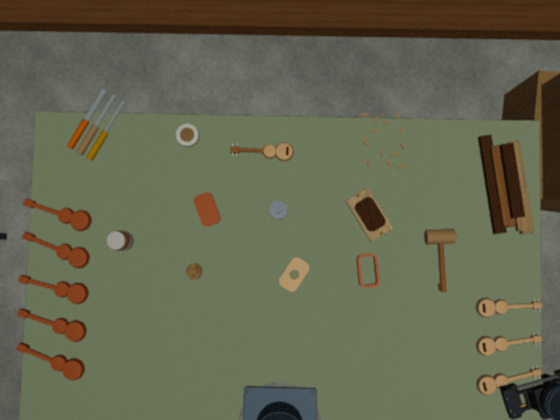

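View pics/side0.png

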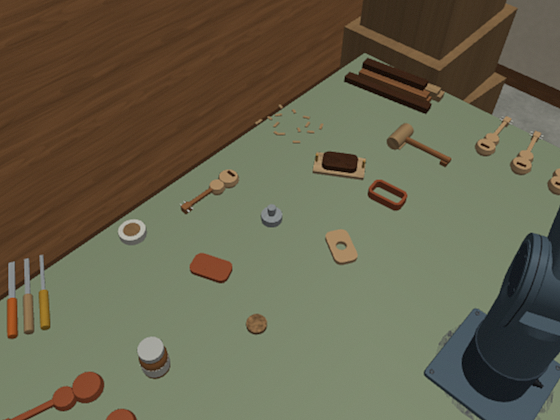

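The top view shows the back (207,209), rim (368,270), soundboard (294,274), pad (194,271), weight (278,210) and jig (370,214). The side view agrees. Next I'll measure each one by its colour mask.

```bash
cat >> h.py <<'E'
def blob(p,win,mask):
    u0,v0,u1,v1=win; m=np.zeros(mask.shape,np.uint8); m[v0:v1,u0:u1]=mask[v0:v1,u0:u1]
    cs=cv2.findContours(m,cv2.RETR_EXTERNAL,cv2.CHAIN_APPROX_NONE)[0]
    return max(cs,key=cv2.contourArea)[:,0,:]
def rect(P):
    (x,y),(w,h),a=cv2.minAreaRect((P[:,:2]*1000).astype(np.float32))
    if w<h: w,h,a=h,w,a+90
    return np.round([x,y,w,h,(a+90)%180-90],1)
E
python3 - <<'E'
from h import *
p=np.load("top0.npz")["p"]; d=np.load("top0.npz")["d"]; c=cam("top")
i=p.astype(int); notgreen=(i[:,:,0]>=i[:,:,1]+2)|(i[:,:,2]>i[:,:,1]+4)
hsv=cv2.cvtColor(p,cv2.COLOR_RGB2HSV)
W=dict(back=(185,180,230,235,.012),rim=(345,245,392,295,.024),sb=(270,250,318,300,.012),pad=(180,255,208,285,.012),weight=(262,195,296,225,.022),base=(335,180,400,250,.012))
for k,w in W.items():
    b=blob(p,w[:4],notgreen); print(k,rect(plane(c,b,w[4])),len(b))
dark=(i.sum(2)<170)&(i[:,:,0]>=i[:,:,1])
b=blob(p,(350,190,392,235),dark); print("bed",rect(plane(c,b,.03)))
b=blob(p,(110,225,140,255),notgreen); print("jar",rect(plane(c,b,.05)))
b=blob(p,(220,135,300,165),notgreen); print("lute",rect(plane(c,b,.02)))
b=blob(p,(415,220,465,300),notgreen); print("mallet",rect(plane(c,b,.03)))
for k,uv in dict(bed=(370,210),back=(207,209)).items(): print(k,i[uv[1],uv[0]],d[uv[1],uv[0]])
C=cloud(c,d); print(C[210,370],C[209,207],C[274,310])
E
```

```text
back [633.1 232.  104.7  64.2  21.2] 89
rim [ 459.  -257.2  104.5   66.1    6.3] 96
sb [442.5 -36.7 102.4  62.9 -31. ] 84
pad [444.9 264.9  48.   45.2   1.8] 44
weight [633.4  14.6  48.3  48.2   1.2] 46
base [ 627.3 -260.5  147.9   82.8   32.5] 125
bed [ 627.3 -259.2   95.5   58.6   32.3]
jar [532.9 475.7  65.1  59.2 -87.6]
lute [810.5  68.6 191.4  58.2 -88.9]
mallet [ 493.  -470.8  186.3   95.1    1.2]
bed [51 33 22] 1.6047472
back [141  74  41] 1.62986
[ 0.63887799 -0.261107    0.02584194] [0.63319991 0.23092346 0.00492748] [ 0.44283067 -0.08632291 -0.0045071 ]
```

>>> step_arm([
  [[5,4,0,0,0,5,0],[10,8,0,0,0,10,0],[15,12,0,0,0,15,0],[19,16,0,0,0,15,0],[23,19,0,0,0,15,0],[27,22,0,0,0,15,0],[31,25.5,0,0,0,15,0],[35,29,0,0,0,15,0],[39,32.5,0,0,0,15,0],[43.6,36.1,0,0,0,15,0]],
])

```text
time_s: 1.1
tool_pos: [0.5773, -0.3006, 0.3024]
eef_rot: [-0.0, 0.961, 0.277, -0.0]
ft_force: [-0.1, 0.1, 0.2]
opening: 0.0876
grip_force: 0.0
```

>>> step_arm([
  [[0,0,0,0,0,0,0],[0,0,0,0,0,0,0],[0,0,0,0,0,0,0]],
])

```text
time_s: 1.4
tool_pos: [0.5749, -0.3038, 0.3023]
eef_rot: [0.0, 0.961, 0.276, -0.001]
ft_force: [-0.6, 0.5, -0.1]
opening: 0.088
grip_force: 0.0
```

```bash
cat >> h.py <<'E'
def yaw(s):
    q=s["eef_rot"]; w,x,y,z=q
    return np.degrees(np.arctan2(2*(x*y+w*z),1-2*(y*y+z*z)))
E
python3 - <<'E'
from h import *
s=arm.observe();print(s["tool_pos"],yaw(s),s["qpos"])
p,d,c=shot("wrist","w_bed"); np.savez("w_bed",p=p,d=d,m=np.array(c,dtype=object))
print(c[:3],-c[3].T@c[4],c[3][2])
E
```

```text
[ 0.57493352 -0.30376244  0.30228455] 32.00690065304182 [ 0.53168879  0.54484436 -0.16844179  1.52893717  0.10037939  1.0774046
 -0.67266973]
(np.float64(325.19226210127806), 273.67074554130363, 210.53300934197333) [ 0.64194804 -0.26212004  0.38404623] [-0.26128394 -0.16261407 -0.9514659 ]
```

View pics/w_bed.png

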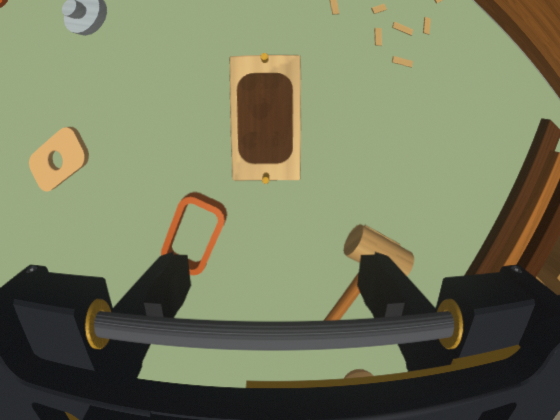

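The wrist view shows the bed at (265,118) with its posts at (264,57) and (265,179), plus the rim at (193,233), soundboard (57,158) and weight (83,12). I'll measure the bed from here.

```bash
cat >> h.py <<'E'
def near(uv,win): pass
def masks(p):
    i=p.astype(int); ng=(i[:,:,0]>=i[:,:,1]+2)|(i[:,:,2]>i[:,:,1]+4)
    return i,ng
def wmeas(p,c,win,z,m):
    b=blob(p,win,m); return rect(plane(c,b,z,True)),b
E
python3 - <<'E'
from h import *
z=np.load("w_bed.npz",allow_pickle=True); p,d,c=z["p"],z["d"],z["m"]
i,ng=masks(p); dark=(i.sum(2)<230)
print("bed",wmeas(p,c,(233,65,300,172),.03,dark)[0])
print("base",wmeas(p,c,(215,45,315,190),.012,ng)[0])
print("rim",wmeas(p,c,(150,185,230,262),.024,ng)[0])
print("sb",wmeas(p,c,(15,115,100,200),.012,ng)[0])
print("posts",plane(c,[[264.5,57.5],[265.5,179.5]],.038,True))
print(i[118,265],i[80,235],d[118,265],cloud(c,d,True)[118,265])
E
```

```text
bed [ 628.4 -258.5   97.8   57.5   32.4]
base [ 627.4 -259.4  151.    79.9   32.5]
rim [ 467.6 -254.9  100.4   61.9    6.5]
sb [445.4 -37.1 107.8  62.5 -31.4]
posts [[ 0.68354555 -0.22471921  0.038     ]
 [ 0.57231806 -0.29491833  0.038     ]]
[83 54 33] [210 176 119] 0.33945233 [ 0.62846472 -0.25936659  0.03051059]
```

>>> step_arm([
  [[-1.5,5,0,0,0,-5,0],[-1.5,10,0,0,0,-10.8,0],[-1.5,15,0,0,0,-10.8,0],[-1.5,20,0,0,0,-10.8,0],[-1.5,25,0,0,0,-10.8,0],[-1.5,30,0,0,0,-10.8,0],[-1.5,35,0,0,0,-10.8,0],[-1.5,40,0,0,0,-10.8,0],[-1.5,45,0,0,0,-10.8,0],[-1.5,50.7,0,0,0,-10.8,0]],
])

```text
time_s: 2.45
tool_pos: [0.5614, 0.1954, 0.303]
eef_rot: [0.0, 0.983, 0.183, 0.0]
ft_force: [-0.1, 0.4, 0.6]
opening: 0.0882
grip_force: 0.0
```

>>> step_arm([
  [[0,6,0,0,0,0,0],[0,6,0,0,0,0,0],[0,6,0,0,0,0,0],[0,6,0,0,0,0,0]],
])

```text
time_s: 2.85
tool_pos: [0.562, 0.2527, 0.3025]
eef_rot: [0.001, 0.983, 0.183, -0.0]
ft_force: [0.7, -0.1, 0.5]
opening: 0.0884
grip_force: 0.0
```

Run:
```python
from h import *
s=arm.observe();print(s["tool_pos"],yaw(s))
p,d,c=shot("wrist","w_back"); i,ng=masks(p)
f,cx,cy,R,t=c
def proj(P):
    q=R@np.array(P)+t; r=np.hypot(q[0],q[1]); th=np.arctan2(r,q[2]); return (f*th*q[0]/r+cx,f*th*q[1]/r+cy)
u,v=map(int,proj([.633,.232,.012])); print(u,v)
M,b=wmeas(p,c,(max(0,u-70),max(0,v-80),u+70,v+80),.012,ng); print("back",M)
```

```text
[0.56199153 0.25270892 0.3025213 ] 21.135752801263166
312 127
back [633.6 234.1 101.2  60.8  22.6]
```

>>> step_arm([
  [[4,-1.9,-3,0,0,1,0],[7.1,-1.9,-7,0,0,1,0],[7.1,-1.9,-11,0,0,1,0],[7.1,-1.9,-15,0,0,1,0],[7.1,-1.9,-18,0,0,1,0],[7.1,-1.9,-21,0,0,1,0],[7.1,-1.9,-23,0,0,1,0],[7.1,-1.9,-23.6,0,0,1,0],[7.1,-1.9,-23.6,0,0,1,0],[7.1,-1.9,-23.6,0,0,1,0.2]],
])

```text
time_s: 3.9
tool_pos: [0.6333, 0.2365, 0.0681]
eef_rot: [-0.0, 0.981, 0.193, 0.001]
ft_force: [0.2, -0.4, 0.0]
opening: 0.082
grip_force: 0.0
```

>>> step_arm([
  [[0,0,0,0,0,0,0.5],[0,0,0,0,0,0,0.6],[0,0,0,0,0,0,0.6],[0,0,0,0,0,0,0.6],[0,0,0,0,0,0,0.6],[0,0,0,0,0,0,0.6]],
], grip_force=15)

```text
time_s: 4.5
tool_pos: [0.6327, 0.2368, 0.0675]
eef_rot: [-0.0, 0.981, 0.194, 0.001]
ft_force: [-0.8, -0.3, 5.5]
opening: 0.0599
grip_force: 15.0
```

>>> step_arm([
  [[0,0,2,0,0,0,0.6],[0,0,6,0,0,0,0.6],[0,0,10,0,0,0,0.6],[0,-4,12,0,0,0,0.6],[0,-8,12,0,0,3,0.6],[0,-13,12,0,0,6,0.6],[0,-18,12,0,0,10,0.6],[0,-23,12,0,0,10,0.6],[0,-28,12,0,0,10,0.6],[0,-33,12,0,0,10,0.6]],
])

```text
time_s: 5.5
tool_pos: [0.632, -0.0953, 0.188]
eef_rot: [0.0, 0.96, 0.278, 0.0]
ft_force: [0.2, -0.3, -0.7]
opening: 0.0597
grip_force: 15.0
```

>>> step_arm([
  [[0,-5,0,0,0,0,0.6],[0,-9,0,0,0,0,0.6],[-0.3,-13,0,0,0,0,0.6],[-0.3,-16,0,0,0,0,0.6],[-0.3,-16.5,0,0,0,0,0.6],[-0.3,-16.5,0,0,0,0,0.6],[-0.3,-16.5,0,0,0,0,0.6],[-0.3,-16.5,0,0,0,0,0.6]],
])

```text
time_s: 6.3
tool_pos: [0.6298, -0.2557, 0.187]
eef_rot: [-0.001, 0.96, 0.28, 0.0]
ft_force: [-0.3, 0.6, -0.9]
opening: 0.0595
grip_force: 15.0
```

Run:
```python
from h import *
s=arm.observe();print(s["tool_pos"],yaw(s),s["ft_force"],s["opening"])
p,d,c=shot("wrist","w_hold")
```

```text
[ 0.62981686 -0.25570002  0.18703475] 32.49929738835879 [-0.31181747  0.6177143  -0.92973768] 0.059536582760280066
```

View pics/w_hold.png

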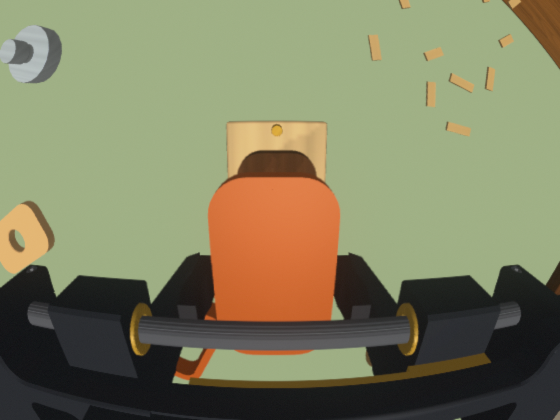

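The back is held level between the fingers, with its front edge at about (275,177). The bed shows behind it at (277,160) and the front post at (277,130).

```bash
cat >> h.py <<'E'
def held(p,c,s,ztop,m,ang=None):
    """tool-frame outline of held part from its front half: front-edge x, side edges at widest"""
    b=blob(p,(190,100,365,265),m); P=plane(c,b,ztop,True)
    a=np.radians(yaw(s)); e=P[:,:2]-s["tool_pos"][:2]
    x=e@[np.cos(a),np.sin(a)]; y=e@[-np.sin(a),np.cos(a)]
    return x*1000,y*1000
E
python3 - <<'E'
from h import *
s=arm.observe()
p,d,c=shot("wrist"); hsv=cv2.cvtColor(p,cv2.COLOR_RGB2HSV); i=p.astype(int)
m=(hsv[:,:,1]>190)&(i[:,:,0]>150)&(np.indices(m.shape)[0]>170 if False else True)
x,y=held(p,c,s,.1315,m)
k=x>x.max()-1.5; print("front",x.max(),y[k].min(),y[k].max())
for lo in(10,20,28): 
    k=abs(x-lo)<1.2; print(lo,y[k].min(),y[k].max())
# bed front arc? post
print(plane(c,[[277,130.5]],.038,True))
E
```

```text
front 13.603059855705213 26.66376345340933 29.080899188530687
10 24.530952195066824 29.364266949575732Traceback (most recent call last):
  File "<stdin>", line 8, in <module>
    return umr_minimum(a, axis, None, out, keepdims, initial, where)
ValueError: zero-size array to reduction operation minimum which has no identity
```

Run:
```python
from h import *
s=arm.observe()
p,d,c=shot("wrist"); i=p.astype(int); print(i[220,275],i[182,275],i[165,275])
m=(i[:,:,0]>1.7*i[:,:,1])&(i[:,:,0]>130)
x,y=held(p,c,s,.1315,m); print(x.max(),len(x))
for lo in(10,20,28,35): 
    k=abs(x-lo)<1.2; print(lo,y[k])
```

```text
[222 122  69] [224 127  73] [92 59 36]
49.83245571274836 385
10 [ 29.67103061  29.71253809  29.75436593  29.79651643 -29.83331454
 -29.79190842 -29.75082133 -29.710051  ]
20 [ 29.41645817  29.45287687  29.01233801  29.04872277 -29.57635859
 -29.54004679 -29.50402044 -29.46827774]
28 [ 29.30665781  29.33898756  29.3715802   29.40443729  29.43756034
 -29.49734731 -29.46486135 -29.43263866 -29.40067771 -29.36897698]
35 [ 28.88083521  28.90963443  28.93867705  28.96796436  28.99749765
 -29.06596477 -29.0370325  -29.0083438  -28.97989737 -28.95169197]
```

>>> step_arm([
  [[-0.15,-0.35,-2,0,0,0,0.6],[-0.15,-0.35,-5,0,0,0,0.6],[-0.15,-0.35,-6.5,0,0,0,0.6],[-0.15,-0.35,-7.5,0,0,0,0.6],[-0.15,-0.35,-8,0,0,0,0.6],[-0.15,-0.35,-8.4,0,0,0,0.6],[-0.15,-0.35,-8.5,0,0,0,0.6],[-0.15,-0.35,-8.5,0,0,0,0.6]],
])

```text
time_s: 7.25
tool_pos: [0.6281, -0.2619, 0.1023]
eef_rot: [0.0, 0.96, 0.278, 0.0]
ft_force: [0.2, 0.7, 0.6]
opening: 0.0596
grip_force: 15.0
```

Run:
```python
from h import *
s=arm.observe();print(s["tool_pos"],yaw(s),s["ft_force"])
p,d,c=shot("wrist")
i=p.astype(int); m=(i[:,:,0]>1.7*i[:,:,1])&(i[:,:,0]>130)
cv2.imwrite("pics/w_lo.png",p[:,:,::-1])
```

```text
[ 0.62812975 -0.26193706  0.10233801] 32.32311287702012 [0.23527561 0.68508285 0.58365384]
```

>>> step_arm([
  [[0,0.26,-0.1,0,0,0,0.6],[0,0.26,-0.3,0,0,0,0.6],[0,0.26,-0.4,0,0,0,0.6],[0,0.26,-0.45,0,0,0,0.6],[0,0.26,-0.45,0,0,0,0.6]],
])

```text
time_s: 7.8
tool_pos: [0.6277, -0.259, 0.0975]
eef_rot: [-0.0, 0.96, 0.278, -0.0]
ft_force: [-2.3, 0.7, 3.4]
opening: 0.0598
grip_force: 15.0
```

>>> step_arm([
  [[0,0,-0.05,0,0,0,0.6],[0,0,-0.05,0,0,0,0.6],[0,0,-0.05,0,0,0,0.6]],
])

```text
time_s: 8.1
tool_pos: [0.6278, -0.2591, 0.0975]
eef_rot: [-0.0, 0.96, 0.278, -0.0]
ft_force: [-3.6, 1.3, 7.3]
opening: 0.0594
grip_force: 15.0
```

>>> step_arm([
  [[0,0,0,0,0,0,0.3],[0,0,0,0,0,0,0],[0,0,0,0,0,0,0],[0,0,0,0,0,0,0],[0,0,2,0,0,0,0],[0,0,6,0,0,0,0],[0,0,11,0,0,0,0],[0,0,16,0,0,0,0],[-4,-3,20,0,0,0,0],[-7,-4.5,20.5,0,0,0,0]],
])

```text
time_s: 9.1
tool_pos: [0.5596, -0.3042, 0.3057]
eef_rot: [0.002, 0.96, 0.28, 0.003]
ft_force: [0.2, -2.0, -0.4]
opening: 0.0881
grip_force: 0.0
```

>>> step_arm([
  [[-2,-1,0,0,0,0,0],[-2,-1,0,0,0,0,0],[-2,-1,0,0,0,0,0]],
])

```text
time_s: 9.4
tool_pos: [0.5379, -0.3141, 0.3018]
eef_rot: [-0.0, 0.961, 0.278, 0.0]
ft_force: [0.3, 1.1, -0.6]
opening: 0.0878
grip_force: 0.0
```

Run:
```python
from h import *
s=arm.observe();print(s["tool_pos"],yaw(s))
p,d,c=shot("wrist","w_b1"); i,ng=masks(p)
red=(i[:,:,0]>1.7*i[:,:,1])&(i[:,:,0]>130)
print("back",wmeas(p,c,(200,50,330,200),.042,red)[0])
print("base",wmeas(p,c,(200,20,330,215),.012,ng)[0])
print("rim",wmeas(p,c,(100,180,240,300),.024,red)[0])
```

```text
[ 0.5378543  -0.31408705  0.30176465] 32.296114294731005
back [ 622.9 -262.    85.2   58.2   32.3]
base [ 629.9 -257.6  151.5   79.8   32.6]
rim [ 459.1 -255.9   97.8   58.5    6.3]
```

View pics/w_b1.png

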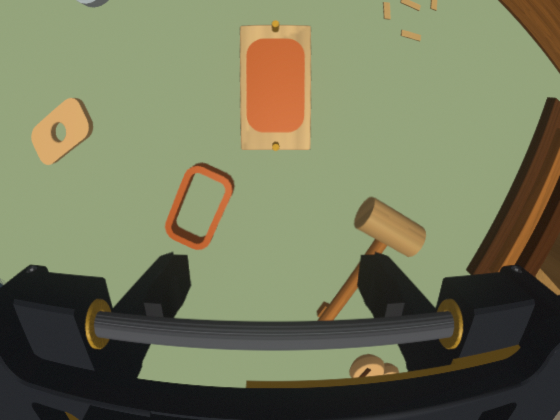

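The back sits on the bed at (275,86), inside the base outline. The rim is fully visible at (200,206). My measuring window cut the back off, so I'll redo it.

Run:
```python
from h import *
c=cam("wrist"); p=cv2.imread("pics/w_b1.png")[:,:,::-1]; i,ng=masks(p)
red=(i[:,:,0]>1.7*i[:,:,1])&(i[:,:,0]>130)
print("back",wmeas(p,c,(240,30,312,145),.042,red)[0])
print("posts",plane(c,[[275.5,25],[276,147.5]],.038,True))
```

```text
back [ 628.6 -257.8   96.9   58.1   32.4]
posts [[ 0.68374653 -0.22344549  0.038     ]
 [ 0.57219299 -0.2948114   0.038     ]]
```

>>> step_arm([
  [[-2,2,0,0,0,-8,0],[-5,4,0,0,0,-16,0],[-7.9,5.8,-2,0,0,-24,0],[-7.9,5.8,-6,0,0,-26,0],[-7.9,5.8,-10,0,0,-26,0],[-7.9,5.8,-13,0,0,-26,0],[-7.9,5.8,-15,0,0,-26,0],[-7.9,5.8,-16,0,0,-26,0],[-7.9,5.8,-16,0,0,-26,0],[-7.9,5.8,-16,0,0,-26,0]],
])

```text
time_s: 10.45
tool_pos: [0.4597, -0.2559, 0.1423]
eef_rot: [0.0, 0.998, 0.056, 0.0]
ft_force: [-0.0, -0.2, 0.4]
opening: 0.0883
grip_force: 0.0
```

Run:
```python
from h import *
s=arm.observe();print(s["tool_pos"],yaw(s))
p,d,c=shot("wrist","w_r"); i=p.astype(int); m=(i[:,:,0]>1.6*i[:,:,1])&(i[:,:,0]>110)
x,y=held(p,c,s,.024,m); k=y.argsort()
print("front",x.max(), "mid",y[x>x.max()-.8].mean())
for lo in(20,26): 
    k=abs(x-lo)<1.5; print(lo,y[k].min(),y[k].max())
```

```text
[ 0.4597181  -0.25591655  0.14226102] 6.375803923378505
front 50.16138313621148 mid -0.06307614353986234
20 -29.129086567013534 29.074982330864273
26 -29.52152114957027 29.481096781306803
```

View pics/w_r.png

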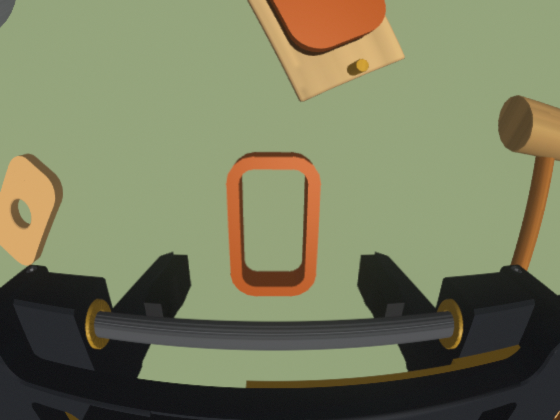

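The rim is square to the gripper at (273,224), with its front edge at v≈155. It is centred to within 0.2 mm, so I'll descend and grip.

>>> step_arm([
  [[0,0,-3,0,0,0,0],[0,0,-5.5,0,0,0,0],[0,0,-6.8,0,0,0,0],[0,0,-7.4,0,0,0,0],[0,0,-7.4,0,0,0,0],[0,0,-7.4,0,0,0,0.3],[0,0,-7.4,0,0,0,0.6],[0,0,-7.4,0,0,0,0.6],[0,0,-7.4,0,0,0,0.6],[0,0,-7.4,0,0,0,0.6]],
], grip_force=12)

```text
time_s: 11.5
tool_pos: [0.459, -0.2564, 0.0682]
eef_rot: [0.0, 0.998, 0.055, 0.0]
ft_force: [-0.1, 0.1, 5.8]
opening: 0.0599
grip_force: 12.0
```

>>> step_arm([
  [[0,0,0,0,0,0,0.6],[0,0,0,0,0,0,0.6]],
])

```text
time_s: 11.7
tool_pos: [0.459, -0.2564, 0.0682]
eef_rot: [0.0, 0.998, 0.055, 0.0]
ft_force: [-1.2, 0.3, 5.8]
opening: 0.0599
grip_force: 12.0
```

>>> step_arm([
  [[0,0,2,0,0,0,0.6],[0,0,6,0,0,0,0.6],[0,0,10,0,0,4,0.6],[3,0,11.5,0,0,11,0.6],[7,0,11.5,0,0,18,0.6],[11,0,11.5,0,0,24,0.6],[15,-0.3,11.5,0,0,26.1,0.6],[16.9,-0.3,11.5,0,0,26.1,0.6],[16.9,-0.3,11.5,0,0,26.1,0.6],[16.9,-0.3,11.5,0,0,26.1,0.6]],
])

```text
time_s: 12.7
tool_pos: [0.6269, -0.2591, 0.182]
eef_rot: [-0.0, 0.96, 0.279, -0.001]
ft_force: [0.1, -0.4, 0.4]
opening: 0.0601
grip_force: 12.0
```

```bash
cat >> h.py <<'E'
def fronthold(bottom,h,fac=1.6,th=110):
    s=arm.observe();print(s["tool_pos"],yaw(s),s["opening"])
    p,d,c=shot("wrist"); i=p.astype(int); m=(i[:,:,0]>fac*i[:,:,1])&(i[:,:,0]>th)
    x,y=held(p,c,s,s["tool_pos"][2]-bottom+h,m)
    print("front",x.max(),"mid",y[x>x.max()-.8].mean())
    for lo in(20,28,35):
        k=abs(x-lo)<1.5
        if k.any(): print(lo,y[k].min(),y[k].max())
E
python3 -c "
from h import *
fronthold(.0682,.024)"
```

```text
[ 0.62688884 -0.25909496  0.18204986] 32.42697344129902 0.060095024289737994
front 50.91488358506968 mid -0.018660537704782702
20 -29.624468573660785 29.67770373657896
28 -29.547779938806993 29.552997501432593
35 -29.47957311670064 29.47636952292126
```

>>> step_arm([
  [[0,0,-2,0,0,0,0.6],[0,0,-4,0,0,0,0.6],[0,0,-5.5,0,0,0,0.6],[0,0,-6.4,0,0,0,0.6],[0,0,-6.7,0,0,0,0.6],[0,0,-6.8,0,0,0,0.6],[0,0,-6.8,0,0,0,0.6]],
])

```text
time_s: 13.45
tool_pos: [0.6281, -0.2593, 0.1154]
eef_rot: [0.0, 0.96, 0.279, 0.0]
ft_force: [0.2, -0.5, -0.3]
opening: 0.0599
grip_force: 12.0
```

>>> step_arm([
  [[0,0,-0.1,0,0,0,0.6],[0,0,-0.2,0,0,0,0.6],[0,0,-0.3,0,0,0,0.6],[0,0,-0.3,0,0,0,0.6]],
])

```text
time_s: 13.85
tool_pos: [0.6277, -0.2592, 0.1116]
eef_rot: [-0.0, 0.96, 0.279, -0.0]
ft_force: [-0.1, -0.5, -1.0]
opening: 0.0596
grip_force: 12.0
```

>>> step_arm([
  [[-0.05,-0.04,-0.05,0,0,0,0.6],[-0.05,-0.04,-0.1,0,0,0,0.6],[-0.05,-0.04,-0.15,0,0,0,0.6],[-0.05,-0.04,-0.15,0,0,0,0.6]],
])

```text
time_s: 14.25
tool_pos: [0.6272, -0.2597, 0.1103]
eef_rot: [0.0, 0.96, 0.279, -0.0]
ft_force: [-0.2, 0.3, 0.9]
opening: 0.0602
grip_force: 12.0
```

>>> step_arm([
  [[0,0,-0.05,0,0,0,0.3],[0,0,-0.05,0,0,0,0],[0,0,-0.05,0,0,0,0],[0,0,0,0,0,0,0],[0,0,2,0,0,0,0],[0,0,6,0,0,0,0],[0,0,11,0,0,0,0],[0,0,16,0,0,0,0],[-3,-2,19,0,0,0,0],[-6,-4,19,0,0,0,0]],
])

```text
time_s: 15.25
tool_pos: [0.5695, -0.2998, 0.3059]
eef_rot: [0.003, 0.96, 0.28, 0.004]
ft_force: [-0.1, -1.3, -1.4]
opening: 0.0883
grip_force: 0.0
```

>>> step_arm([
  [[0,0,0,0,0,0,0],[0,0,0,0,0,0,0],[0,0,0,0,0,0,0]],
])

```text
time_s: 15.55
tool_pos: [0.5679, -0.2985, 0.2999]
eef_rot: [-0.001, 0.96, 0.28, 0.0]
ft_force: [0.4, -0.3, -0.1]
opening: 0.088
grip_force: 0.0
```

Run:
```python
from h import *
s=arm.observe();print(s["tool_pos"],yaw(s))
p,d,c=shot("wrist","w_b2"); i,ng=masks(p)
red=(i[:,:,0]>1.6*i[:,:,1])&(i[:,:,0]>130)
print("rim",wmeas(p,c,(180,20,350,220),.066,red)[0])
print("base",wmeas(p,c,(180,10,350,230),.012,ng)[0])
```

```text
[ 0.56787948 -0.29850103  0.29988997] 32.49719629654484
rim [ 627.6 -259.4   98.1   59.4   32.2]
base [ 627.8 -259.2  151.1   80.3   32.4]
```

View pics/w_b2.png

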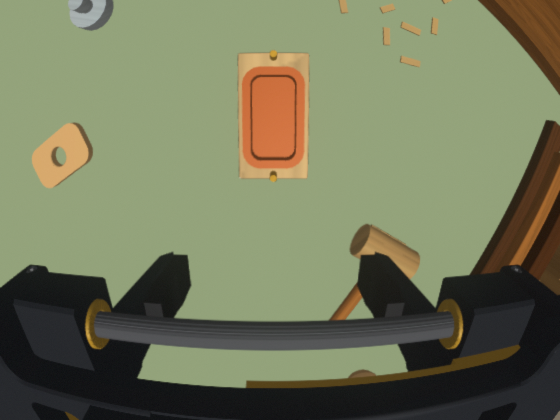

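The rim sits squarely on the back at (273,117), within 0.3 mm of the base's centre. The soundboard is next.

>>> step_arm([
  [[-1,3,0,0,0,-8,0],[-2.5,6,0,0,0,-16,0],[-4,9,0,0,0,-24,0],[-5.5,12,0,0,0,-32,0],[-7,15,0,0,0,-40,0],[-8.5,18,-2,0,0,-48,0],[-10,21,-4,0,0,-56,0],[-11.5,24,-7,0,0,-63.7,0],[-12.4,26.2,-10,0,0,-63.7,0],[-12.4,26.2,-13,0,0,-63.7,0]],
])

```text
time_s: 16.6
tool_pos: [0.4424, -0.0333, 0.1692]
eef_rot: [-0.001, 0.964, -0.266, -0.0]
ft_force: [0.9, -0.7, 0.2]
opening: 0.0882
grip_force: 0.0
```

>>> step_arm([
  [[0,0,-2,0,0,0,0],[0,0,-2.8,0,0,0,0],[0,0,-2.8,0,0,0,0],[0,0,-2.8,0,0,0,0]],
])

```text
time_s: 17.0
tool_pos: [0.4439, -0.0374, 0.1428]
eef_rot: [-0.0, 0.963, -0.269, 0.0]
ft_force: [-0.4, -1.0, 0.6]
opening: 0.088
grip_force: 0.0
```

Run:
```python
from h import *
s=arm.observe();print(s["tool_pos"],yaw(s))
p,d,c=shot("wrist","w_s"); i,ng=masks(p)
M,b=wmeas(p,c,(185,100,365,310),.012,ng); print(M)
x,y=held(p,c,s,.012,ng); print("front",x.max(),y[x>x.max()-.8].mean())
for lo in(20,28): 
    k=abs(x-lo)<1.5; print(lo,y[k].min(),y[k].max())
```

```text
[ 0.44390349 -0.03736472  0.1427511 ] -31.25626261404179
[443.4 -35.1 102.   60.7 -31.4]
front 49.40193475592015 1.4394608779809
20 -28.204315851874327 32.02392293710421
28 -28.60396937254904 31.67878309153929
```

View pics/w_s.png

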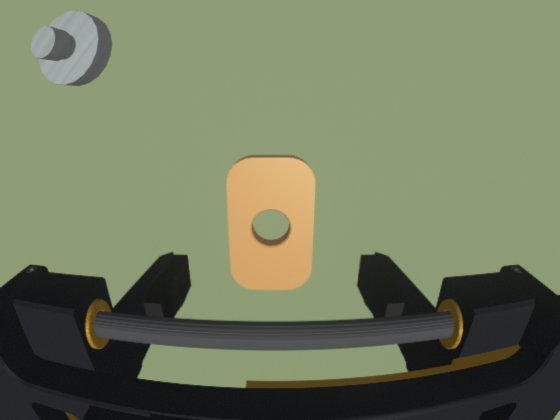

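The soundboard lies square to the gripper at (271,222) with its hole at (271,226). It is about 1.7 mm off to the side, so I'll correct that as I go down.

>>> step_arm([
  [[0.05,0.16,-3,0,0,0,0],[0.05,0.16,-5.5,0,0,0,0],[0.05,0.16,-6.8,0,0,0,0],[0.05,0.16,-7.4,0,0,0,0],[0.05,0.16,-7.5,0,0,0,0],[0.05,0.16,-7.5,0,0,0,0.3],[0.05,0.16,-7.5,0,0,0,0.6],[0.05,0.16,-7.5,0,0,0,0.6],[0.05,0.16,-7.5,0,0,0,0.6],[0.05,0.16,-7.5,0,0,0,0.6]],
], grip_force=15)

```text
time_s: 18.05
tool_pos: [0.4441, -0.0361, 0.0677]
eef_rot: [-0.0, 0.963, -0.27, 0.0]
ft_force: [-0.9, 0.0, 6.3]
opening: 0.0597
grip_force: 15.0
```

>>> step_arm([
  [[0,0,0,0,0,0,0.6],[0,0,0,0,0,0,0.6]],
])

```text
time_s: 18.25
tool_pos: [0.4441, -0.0361, 0.0677]
eef_rot: [-0.0, 0.963, -0.27, 0.0]
ft_force: [-0.7, -0.3, 5.7]
opening: 0.0593
grip_force: 15.0
```

>>> step_arm([
  [[0,0,2,0,0,0,0.6],[0,0,6,0,0,0,0.6],[0,0,10,0,0,8,0.6],[2,-2,13.7,0,0,16,0.6],[5,-5,13.7,0,0,24,0.6],[8,-9,13.7,0,0,32,0.6],[11,-13,13.7,0,0,40,0.6],[14,-16,13.7,0,0,48,0.6],[16,-19,13.7,0,0,56,0.6],[18.3,-22.3,13.7,0,0,63.7,0.6]],
])

```text
time_s: 19.25
tool_pos: [0.6271, -0.26, 0.2039]
eef_rot: [-0.0, 0.959, 0.282, -0.0]
ft_force: [0.8, -0.0, 1.1]
opening: 0.0597
grip_force: 15.0
```

>>> step_arm([
  [[0,0,0,0,0,0,0.6],[0,0,0,0,0,0,0.6],[0,0,0,0,0,0,0.6]],
])

```text
time_s: 19.55
tool_pos: [0.6262, -0.2576, 0.2039]
eef_rot: [-0.001, 0.96, 0.279, -0.0]
ft_force: [-0.3, 0.6, -1.0]
opening: 0.0598
grip_force: 15.0
```

Run:
```python
from h import *
fronthold(.0677,.012,1.2,150)
cv2.imwrite("pics/w_sh.png",vision.read_camera("wrist")[0][:,:,::-1])
```

```text
[ 0.62622965 -0.25755052  0.2039033 ] 32.44684365672282 0.059763159434935945
front 47.93506184485564 mid -0.21777467027252584
20 -29.627613309217267 29.677330731161586
28 -29.510590710307707 29.58264381068964
35 16.73695294731924 29.10663170108346
```

View pics/w_sh.png

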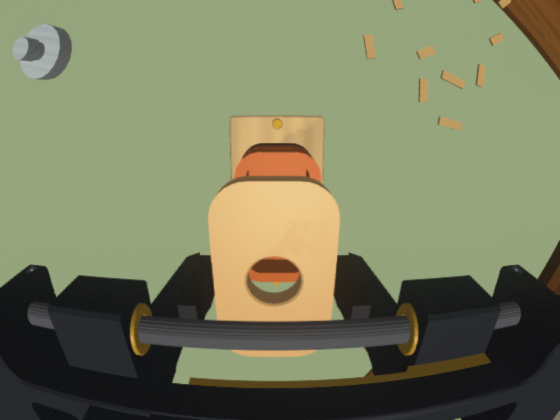

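The soundboard is held level with its front edge at about (274,181) and its hole at (274,281). I'll use the hole to check how far forward it sits in the grip.

Run:
```python
from h import *
s=arm.observe(); c=cam("wrist"); p=cv2.imread("pics/w_sh.png")[:,:,::-1].copy(); i=p.astype(int)
print(i[176:188,274].tolist()); print(i[248:262,274].tolist(), i[298:312,274].tolist())
pale=(i[:,:,0]>195)&(i[:,:,0]<1.6*i[:,:,1])&(i[:,:,0]>1.2*i[:,:,1])
b=blob(p,(238,245,310,316),~pale); 
z=s["tool_pos"][2]-.0677+.012; a=np.radians(yaw(s))
P=plane(c,b,z,True)[:,:2]-s["tool_pos"][:2]
x=P@[np.cos(a),np.sin(a)]*1000; y=P@[-np.sin(a),np.cos(a)]*1000
print(b.min(0),b.max(0),cv2.minEnclosingCircle(np.stack([x,y],1).astype(np.float32)),x.min(),x.max(),y.min(),y.max())
```

```text
[[135, 95, 60], [112, 88, 57], [111, 87, 56], [111, 87, 56], [126, 100, 65], [202, 164, 112], [232, 196, 136], [236, 202, 141], [236, 202, 140], [236, 202, 141], [236, 203, 141], [236, 203, 140]]
[[229, 187, 125], [228, 186, 125], [229, 186, 125], [228, 186, 125], [229, 186, 125], [229, 186, 125], [229, 188, 125], [223, 178, 119], [200, 143, 90], [202, 114, 63], [191, 104, 56], [150, 82, 43], [103, 59, 32], [96, 54, 28]] [[107, 83, 54], [106, 83, 53], [107, 83, 54], [107, 84, 54], [109, 86, 55], [130, 102, 67], [163, 128, 81], [178, 138, 89], [199, 156, 102], [220, 175, 114], [223, 177, 116], [222, 176, 115], [222, 177, 115], [222, 177, 115]]
[245 257] [302 305] ((-1.904121994972229, -0.04017605632543564), 14.191596984863281) -15.69590076858092 11.625801129838038 -13.96703296826052 13.962629014213984
```

>>> step_arm([
  [[0.3,-0.07,-2,0,0,0,0.6],[0.3,-0.07,-4,0,0,0,0.6],[0.3,-0.07,-5.5,0,0,0,0.6],[0.3,-0.07,-6.3,0,0,0,0.6],[0.3,-0.07,-6.6,0,0,0,0.6],[0.3,-0.07,-6.6,0,0,0,0.6],[0.3,-0.07,-6.6,0,0,0,0.6]],
])

```text
time_s: 20.35
tool_pos: [0.6302, -0.2599, 0.1389]
eef_rot: [0.0, 0.96, 0.279, 0.001]
ft_force: [0.0, 0.4, 0.3]
opening: 0.0595
grip_force: 15.0
```

>>> step_arm([
  [[-0.08,0.15,-0.1,0,0,0,0.6],[-0.08,0.15,-0.3,0,0,0,0.6],[-0.08,0.15,-0.4,0,0,0,0.6],[-0.08,0.15,-0.4,0,0,0,0.6]],
])

```text
time_s: 20.75
tool_pos: [0.6288, -0.2582, 0.1341]
eef_rot: [-0.0, 0.96, 0.279, -0.0]
ft_force: [-0.4, -0.2, -0.4]
opening: 0.0594
grip_force: 15.0
```

>>> step_arm([
  [[0,0,-0.05,0,0,0,0.6],[0,0,-0.1,0,0,0,0.6],[0,0,-0.1,0,0,0,0.6]],
])

```text
time_s: 21.05
tool_pos: [0.629, -0.2583, 0.1338]
eef_rot: [0.0, 0.96, 0.279, -0.0]
ft_force: [-1.2, 0.3, 5.5]
opening: 0.0597
grip_force: 15.0
```

>>> step_arm([
  [[0,0,0,0,0,0,0.3],[0,0,0,0,0,0,0],[0,0,0,0,0,0,0],[0,0,0,0,0,0,0],[0,0,2,0,0,0,0],[0,0,6,0,0,0,0],[0,0,11,0,0,0,0],[-2,-2,15,0,0,0,0],[-5,-3,17,0,0,0,0],[-6,-4,17,0,0,0,0]],
])

```text
time_s: 22.05
tool_pos: [0.5683, -0.3, 0.3068]
eef_rot: [0.002, 0.96, 0.278, 0.001]
ft_force: [-0.1, -0.7, -0.7]
opening: 0.088
grip_force: 0.0
```

>>> step_arm([
  [[0,0,0,0,0,0,0],[0,0,0,0,0,0,0],[0,0,0,0,0,0,0]],
])

```text
time_s: 22.35
tool_pos: [0.5696, -0.2967, 0.3017]
eef_rot: [-0.001, 0.96, 0.28, -0.0]
ft_force: [-0.2, 1.7, -0.9]
opening: 0.0881
grip_force: 0.0
```

Run:
```python
from h import *
s=arm.observe();print(s["tool_pos"],yaw(s))
p,d,c=shot("wrist","w_b3"); i,ng=masks(p)
print("base",wmeas(p,c,(180,10,350,230),.012,ng)[0])
pale=(i[:,:,0]>205)&(d<np.percentile(d[110:130,260:290],50)+.02)
print(d[95,273],d[140,273],d[117,250])
z=cloud(c,d,True)[:,:,2]; m=(z>.072)&(z<.09)
print("sb",wmeas(p,c,(200,20,350,215),.078,m)[0])
```

```text
[ 0.56959168 -0.29667753  0.30167486] 32.53442959277414
base [ 627.6 -259.2  151.8   80.1   32.8]
0.28790647 0.2981399 0.29337537
sb [ 627.2 -259.4   99.1   60.3   33.2]
```

View pics/w_b3.png

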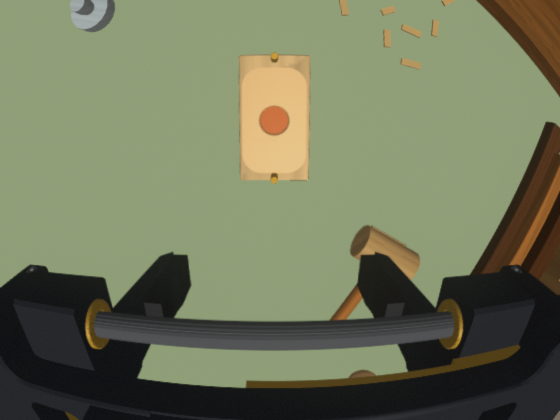

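The soundboard is centred at (274,120) with the sound hole in the middle. The pad is next.

>>> step_arm([
  [[-1,5,0,0,0,0,0],[-2,10,0,0,0,0,0],[-3.5,15,0,0,0,0,0],[-5,20,0,0,0,0,0],[-6,25,0,0,0,0,0],[-7,30,0,0,0,0,0],[-8,35,0,0,0,0,0],[-9,40,0,0,0,0,0],[-10,45,0,0,0,0,0],[-11,50,-3,0,0,0,0]],
])

```text
time_s: 23.4
tool_pos: [0.4627, 0.189, 0.2831]
eef_rot: [-0.001, 0.96, 0.28, 0.002]
ft_force: [0.4, -0.2, -0.3]
opening: 0.088
grip_force: 0.0
```

>>> step_arm([
  [[-0.7,3,-3,0,0,0,0],[-1.4,6.2,-6,0,0,0,0],[-1.4,6.2,-9,0,0,0,0],[-1.4,6.2,-12,0,0,0,0],[-1.4,6.2,-13,0,0,0,0],[-1.4,6.2,-13,0,0,0,0]],
])

```text
time_s: 24.0
tool_pos: [0.4474, 0.2471, 0.1502]
eef_rot: [0.0, 0.96, 0.28, -0.002]
ft_force: [-0.1, -0.4, 0.1]
opening: 0.0881
grip_force: 0.0
```

```bash
cat >> h.py <<'E'
def disc(P): return cv2.minEnclosingCircle((P[:,:2]*1000).astype(np.float32))
E
python3 - <<'E'
from h import *
s=arm.observe();print(s["tool_pos"],yaw(s))
p,d,c=shot("wrist","w_p"); i,ng=masks(p)
M,b=wmeas(p,c,(190,100,365,310),.012,ng); print(M,disc(plane(c,b,.012,True)),b.min(0),b.max(0))
E
```

```text
[0.44735275 0.24709877 0.15023382] 32.48015464522763
[446.6 267.4  48.6  47.1 -13.4] ((446.83013916015625, 267.6920166015625), 24.58394432067871) [216 173] [282 238]
```

View pics/w_p.png

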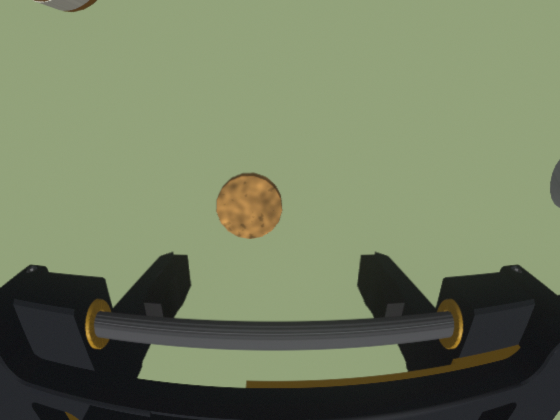

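The cork pad is at (249,206) in view, about 2 cm from the gripper's centre. I'll shift over it and grip.

>>> step_arm([
  [[0,2,-1,0,0,0,0],[-0.05,2,-4,0,0,0,0],[-0.05,2,-6.5,0,0,0,0],[-0.05,2,-7.8,0,0,0,0],[-0.05,2,-8.2,0,0,0,0],[-0.05,2,-8.2,0,0,0,0],[-0.05,2,-8.2,0,0,0,0.4],[-0.05,2,-8.2,0,0,0,0.7],[-0.05,2,-8.2,0,0,0,0.7],[-0.05,2,-8.2,0,0,0,0.7]],
], grip_force=10)

```text
time_s: 25.05
tool_pos: [0.4481, 0.2669, 0.0699]
eef_rot: [-0.0, 0.96, 0.279, 0.0]
ft_force: [-0.9, -0.4, -0.0]
opening: 0.0585
grip_force: 0.0
```

>>> step_arm([
  [[0,0,0,0,0,0,0.7],[0,0,0,0,0,0,0.7],[0,0,0,0,0,0,0.7]],
])

```text
time_s: 25.35
tool_pos: [0.4479, 0.2669, 0.0697]
eef_rot: [0.0, 0.96, 0.279, 0.0]
ft_force: [-0.3, -0.1, 2.4]
opening: 0.0473
grip_force: 10.0
```

>>> step_arm([
  [[0,0,2,0,0,0,0.7],[0,0,6,0,0,0,0.7],[0,0,10,0,0,0,0.7],[1,-2,14,0,0,0,0.7],[2,-6,15,0,0,0,0.7],[3,-11,15,0,0,0,0.7],[5,-16,15,0,0,0,0.7],[6.5,-21,15,0,0,0,0.7],[8,-26,15,0,0,0,0.7],[10,-30,15,0,0,0,0.7]],
])

```text
time_s: 26.35
tool_pos: [0.5458, -0.0321, 0.2194]
eef_rot: [0.0, 0.96, 0.279, -0.001]
ft_force: [0.6, 1.0, -0.5]
opening: 0.0471
grip_force: 10.0
```

>>> step_arm([
  [[2,-4,0,0,0,0,0.7],[4,-9,0,0,0,0,0.7],[6,-14,0,0,0,0,0.7],[7,-18,0,0,0,0,0.7],[8,-21,0,0,0,0,0.7],[8,-22.6,0,0,0,0,0.7],[8,-22.6,0,0,0,0,0.7],[8,-22.6,0,0,0,0,0.7],[8,-22.6,0,0,0,0,0.7]],
])

```text
time_s: 27.25
tool_pos: [0.6263, -0.2527, 0.2197]
eef_rot: [-0.001, 0.96, 0.281, 0.0]
ft_force: [0.4, -0.0, -0.2]
opening: 0.0474
grip_force: 10.0
```

Run:
```python
from h import *
s=arm.observe();print(s["tool_pos"],yaw(s),s["opening"])
p,d,c=shot("wrist","w_ph")
z=cloud(c,d,True)[:,:,2]; zt=s["tool_pos"][2]-.0697+.012; print(zt,z[250,275],z[280,275])
m=abs(z-zt)<.006
b=blob(p,(195,150,355,320),m); P=plane(c,b,zt,True)[:,:2]-s["tool_pos"][:2]; a=np.radians(yaw(s))
x=P@[np.cos(a),np.sin(a)]*1000; y=P@[-np.sin(a),np.cos(a)]*1000
k=x>12; print(x.max(),x.min())
# circle fit to the front arc
A=np.c_[x[k],y[k],np.ones(k.sum())]; q=np.linalg.lstsq(A,x[k]**2+y[k]**2,rcond=None)[0]; print(q[0]/2,q[1]/2,np.sqrt(q[2]+q[0]**2/4+q[1]**2/4))
```

```text
[ 0.62627607 -0.2526815   0.21970041] 32.61685400869521 0.047372962020889954
0.16200041233664103 0.1612280937655135 0.16178780876147614
24.479992688407947 -24.157361837524952
-4.874360696956466 0.38706152744902056 28.5903617692668
```

View pics/w_ph.png

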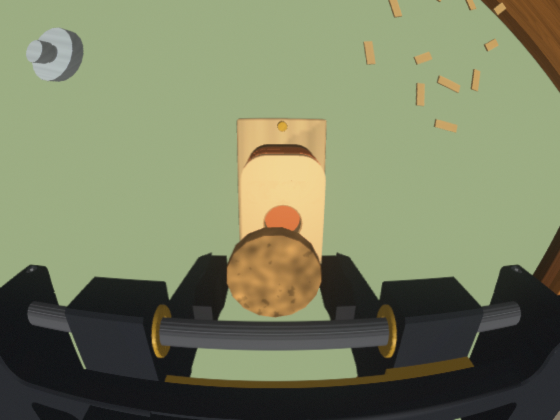

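The pad is held and centred at (274,271) in the picture, and the soundboard waits below with its hole at (282,219).

>>> step_arm([
  [[0.1,-0.4,-2,0,0,0,0.7],[0.1,-0.4,-4,0,0,0,0.7],[0.1,-0.4,-5.5,0,0,0,0.7],[0.1,-0.4,-6.3,0,0,0,0.7],[0.1,-0.4,-6.6,0,0,0,0.7],[0.1,-0.4,-6.6,0,0,0,0.7],[0.1,-0.4,-6.6,0,0,0,0.7]],
])

```text
time_s: 28.0
tool_pos: [0.6277, -0.2597, 0.1543]
eef_rot: [0.0, 0.96, 0.279, 0.001]
ft_force: [0.8, 0.0, -0.4]
opening: 0.0472
grip_force: 10.0
```

>>> step_arm([
  [[0,0.04,-0.2,0,0,0,0.7],[0,0.04,-0.4,0,0,0,0.7],[0,0.04,-0.5,0,0,0,0.7],[0,0.04,-0.6,0,0,0,0.7],[0,0.04,-0.6,0,0,0,0.7]],
])

```text
time_s: 28.5
tool_pos: [0.6272, -0.2593, 0.1477]
eef_rot: [0.0, 0.96, 0.279, -0.0]
ft_force: [-0.1, 0.2, 1.7]
opening: 0.0476
grip_force: 10.0
```

>>> step_arm([
  [[0,0,-0.05,0,0,0,0.7],[0,0,-0.1,0,0,0,0.7],[0,0,-0.1,0,0,0,0.7]],
])

```text
time_s: 28.8
tool_pos: [0.6273, -0.2593, 0.1476]
eef_rot: [0.0, 0.96, 0.279, -0.0]
ft_force: [-3.8, 0.5, 8.1]
opening: 0.0472
grip_force: 10.0
```

>>> step_arm([
  [[0,0,0.1,0,0,0,0.6],[0,0,0.1,0,0,0,0.3],[0,0,0.1,0,0,0,0],[0,0,0.1,0,0,0,0],[0,0,2,0,0,0,0],[0,0,6,0,0,0,0],[0,0,11,0,0,0,0],[-2,-2,15,0,0,0,0],[-5,-3,16,0,0,0,0],[-6,-4,16,0,0,0,0]],
])

```text
time_s: 29.8
tool_pos: [0.5662, -0.3008, 0.3104]
eef_rot: [0.002, 0.96, 0.278, 0.001]
ft_force: [-0.9, -0.1, 0.1]
opening: 0.0881
grip_force: 0.0
```

>>> step_arm([
  [[0,0,0,0,0,0,0],[0,0,0,0,0,0,0],[0,0,0,0,0,0,0]],
])

```text
time_s: 30.1
tool_pos: [0.568, -0.2978, 0.3056]
eef_rot: [-0.001, 0.96, 0.28, -0.0]
ft_force: [0.3, 0.2, 0.5]
opening: 0.0881
grip_force: 0.0
```

Run:
```python
from h import *
s=arm.observe();print(s["tool_pos"],yaw(s))
p,d,c=shot("wrist","w_b4"); i,ng=masks(p)
print("base",wmeas(p,c,(180,10,350,230),.012,ng)[0])
z=cloud(c,d,True)[:,:,2]
print("sb",wmeas(p,c,(200,20,350,215),.078,(z>.07)&(z<.1))[0])
b=blob(p,(200,20,350,215),(z>.084)&(z<.1)); print("pad",disc(plane(c,b,.09,True)))
i=p.astype(int); dk=(i[:,:,0]<215)&(z>.07); b=blob(p,(200,20,350,215),dk); print("pad colour",disc(plane(c,b,.09,True)))
```

```text
[ 0.56803444 -0.29776229  0.30559749] 32.53402153117861
base [ 627.7 -259.4  152.2   80.    32.4]
sb [ 627.7 -259.4   99.1   60.1   32.3]
pad ((625.7515258789062, -260.3066711425781), 23.9439697265625)
pad colour ((626.167724609375, -260.1570129394531), 24.173322677612305)
```

The pad is within about 2 mm of centre and the soundboard hasn't moved. The weight is last.

>>> step_arm([
  [[0,4,0,0,0,0,0],[1,9,0,0,0,0,0],[2,14,0,0,0,0,0],[3,19,0,0,0,0,0],[4,24,0,0,0,0,0],[5,28,0,0,0,0,0],[6.4,31.3,-3,0,0,0,0],[6.4,31.3,-7,0,0,0,0],[6.4,31.3,-10,0,0,0,0],[6.4,31.3,-10,0,0,0,0]],
])

```text
time_s: 31.15
tool_pos: [0.6286, 0.0148, 0.2017]
eef_rot: [-0.001, 0.96, 0.28, -0.004]
ft_force: [-0.6, 1.0, -0.5]
opening: 0.0883
grip_force: 0.0
```

>>> step_arm([
  [[0,0,0,0,0,0,0],[0,0,0,0,0,0,0],[0,0,0,0,0,0,0]],
])

```text
time_s: 31.45
tool_pos: [0.6323, 0.0138, 0.2084]
eef_rot: [0.0, 0.96, 0.279, 0.002]
ft_force: [0.7, -0.5, 0.4]
opening: 0.0881
grip_force: 0.0
```

Run:
```python
from h import *
s=arm.observe();print(s["tool_pos"],yaw(s))
p,d,c=shot("wrist","w_w"); z=cloud(c,d,True)[:,:,2]
b=blob(p,(190,100,362,318),(z>.044)&(z<.056)); print("knob",disc(plane(c,b,.05,True)),b.min(0),b.max(0))
b=blob(p,(190,100,362,318),(z>.018)&(z<.026)); print("disc",disc(plane(c,b,.022,True)))
```

```text
[0.63227426 0.01383705 0.208447  ] 32.397687733551024
knob ((636.0658569335938, 17.875043869018555), 11.434019088745117) [258 192] [285 220]
disc ((635.8602294921875, 17.750654220581055), 28.029794692993164)
```

View pics/w_w.png

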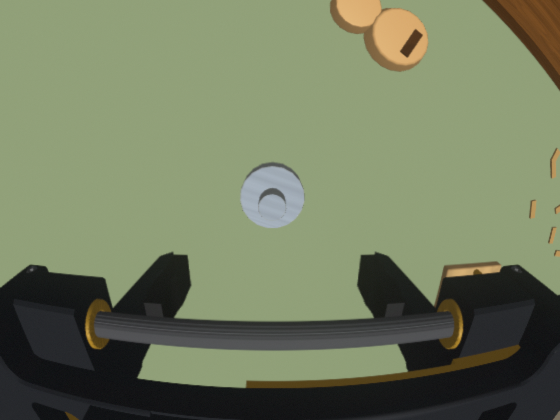

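The weight stands at (272,197) with its knob at (272,207), and the fit puts its axis at (635.9, 17.6) mm.

>>> step_arm([
  [[0.36,0.38,-2,0,0,0,0],[0.36,0.38,-5,0,0,0,0],[0.36,0.38,-7,0,0,0,0],[0.36,0.38,-8,0,0,0,0],[0.36,0.38,-8,0,0,0,0],[0.36,0.38,-8,0,0,0,0],[0.36,0.38,-8,0,0,0,0]],
])

```text
time_s: 32.2
tool_pos: [0.6357, 0.0177, 0.128]
eef_rot: [0.0, 0.96, 0.279, 0.001]
ft_force: [-0.4, 0.6, 0.9]
opening: 0.0876
grip_force: 0.0
```

Run:
```python
from h import *
s=arm.observe();print(s["tool_pos"],yaw(s))
p,d,c=shot("wrist","w_w2"); z=cloud(c,d,True)[:,:,2]
b=blob(p,(190,100,362,318),(z>.044)&(z<.056)); print("knob",disc(plane(c,b,.05,True)),b.min(0),b.max(0))
b=blob(p,(190,100,362,318),(z>.018)&(z<.026)); print("disc",disc(plane(c,b,.022,True)))
```

```text
[0.63572848 0.01766855 0.12802129] 32.41012218254986
knob ((636.7346801757812, 18.1545352935791), 11.92978572845459) [254 237] [293 275]
disc ((636.0339965820312, 17.609636306762695), 28.207687377929688)
```

>>> step_arm([
  [[0.05,0.02,-1.5,0,0,0,0],[0.05,0.02,-2.6,0,0,0,0],[0.05,0.02,-3.1,0,0,0,0],[0.05,0.02,-3.1,0,0,0,0.3],[0.05,0.02,-3.1,0,0,0,0.6],[0.05,0.02,-3.1,0,0,0,0.65],[0.05,0.02,-3.1,0,0,0,0.65],[0.05,0.02,-3.1,0,0,0,0.65]],
], grip_force=40)

```text
time_s: 33.05
tool_pos: [0.6355, 0.0177, 0.0958]
eef_rot: [0.0, 0.96, 0.279, 0.0]
ft_force: [0.0, 1.0, -1.0]
opening: 0.0501
grip_force: 0.0
```

>>> step_arm([
  [[0,0,0,0,0,0,0.8],[0,0,0,0,0,0,0.9],[0,0,0,0,0,0,0.9],[0,0,0,0,0,0,0.9],[0,0,0,0,0,0,0.9],[0,0,0,0,0,0,0.9]],
])

```text
time_s: 33.65
tool_pos: [0.6355, 0.0175, 0.0955]
eef_rot: [0.0, 0.96, 0.279, 0.0]
ft_force: [0.7, -0.4, 0.5]
opening: 0.0209
grip_force: 40.0
```

>>> step_arm([
  [[0,0,0.5,0,0,0,0.9],[0,0,1.5,0,0,0,0.9],[0,0,3.5,0,0,0,0.9],[0,0,6,0,0,0,0.9],[0,0,9,0,0,0,0.9],[0,0,12,0,0,0,0.9],[0,0,14,0,0,0,0.9],[0,-1,14.5,0,0,0,0.9],[0,-3,14.5,0,0,0,0.9],[0,-6,14.5,0,0,0,0.9]],
])

```text
time_s: 34.65
tool_pos: [0.6344, -0.0415, 0.2399]
eef_rot: [-0.001, 0.96, 0.281, -0.001]
ft_force: [0.9, -0.6, -6.7]
opening: 0.0206
grip_force: 40.0
```

>>> step_arm([
  [[0,-3,0,0,0,0,0.9],[0,-6,0,0,0,0,0.9],[0,-9,0,0,0,0,0.9],[0,-12,0,0,0,0,0.9],[-0.4,-15,0,0,0,0,0.9],[-0.8,-18,0,0,0,0,0.9],[-0.8,-20,0,0,0,0,0.9],[-0.8,-21.2,0,0,0,0,0.9],[-0.8,-21.7,0,0,0,0,0.9],[-0.8,-21.7,0,0,0,0,0.9]],
])

```text
time_s: 35.65
tool_pos: [0.627, -0.2592, 0.2399]
eef_rot: [-0.0, 0.96, 0.279, -0.0]
ft_force: [-0.3, 0.5, -6.7]
opening: 0.0207
grip_force: 40.0
```

>>> step_arm([
  [[0,0,0,0,0,0,0.9],[0,0,0,0,0,0,0.9],[0,0,0,0,0,0,0.9]],
])

```text
time_s: 35.95
tool_pos: [0.6276, -0.258, 0.2406]
eef_rot: [-0.0, 0.96, 0.28, 0.0]
ft_force: [0.6, 0.8, -6.9]
opening: 0.0206
grip_force: 40.0
```

Run:
```python
from h import *
s=arm.observe();print(s["tool_pos"],yaw(s),s["ft_force"],s["opening"])
p,d,c=shot("wrist","w_wh"); z=cloud(c,d,True)[:,:,2]; h=s["tool_pos"][2]-.0955
print(h); a=np.radians(yaw(s))
b=blob(p,(190,150,362,320),abs(z-h-.022)<.006); P=plane(c,b,h+.022,True); P[:,:2]-=s["tool_pos"][:2]
Q=np.c_[P[:,:2]@[np.cos(a),np.sin(a)],P[:,:2]@[-np.sin(a),np.cos(a)]]; print(disc(Q), Q.min(0),Q.max(0))
```

```text
[ 0.62755912 -0.25803778  0.24061327] 32.51787241935138 [ 0.590595    0.81999196 -6.90804919] 0.02061711421812941
0.1451132703948121
((2.8283956050872803, -0.01222847867757082), 27.172901153564453) [-0.00070387 -0.02711631] [0.02959227 0.02709217]
```

View pics/w_wh.png

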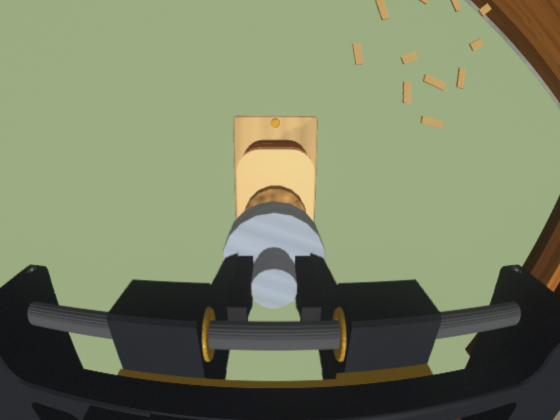

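The weight is held over the stack, with its disc at (274,235) and knob at (274,285). Before lowering it I'll check for tilt and offset from the depth.

Run:
```python
from h import *
s=arm.observe(); p,d,c=shot("wrist"); C=cloud(c,d,True); a=np.radians(yaw(s))
e=C-s["tool_pos"]; X=(e[...,0]*np.cos(a)+e[...,1]*np.sin(a))*1000; Y=(-e[...,0]*np.sin(a)+e[...,1]*np.cos(a))*1000; Z=(C[...,2]-s["tool_pos"][2]+.0955)*1000
v,u=np.indices(d.shape)
for n,k in dict(disc=(v>213)&(v<243)&(u>240)&(u<308)&(abs(Z-22)<4),knob=(v>274)&(v<302)&(u>256)&(u<292)&(abs(Z-50)<6)).items():
    A=np.c_[X[k],Y[k],np.ones(k.sum())]; q=np.linalg.lstsq(A,Z[k],rcond=None)[0]
    print(n,k.sum(),"slope deg",np.degrees(q[:2]),"z",Z[k].mean(),X[k].min(),X[k].max(),Y[k].min(),Y[k].max())
```

```text
disc 1836 slope deg [-1.29624583  0.14932326] z 21.71698596933456 11.032087004559996 27.300683105683767 -17.606248925169844 16.96745915376154
knob 940 slope deg [0.41230144 0.29037893] z 49.81304311410507 -7.589356598491545 8.07368019410291 -8.173610926129275 7.710239615084653
```

>>> step_arm([
  [[0,-0.1,-1.5,0,0,0,0.9],[0,-0.1,-3,0,0,0,0.9],[0,-0.1,-4.2,0,0,0,0.9],[0,-0.1,-4.8,0,0,0,0.9],[0,-0.1,-5,0,0,0,0.9],[0,-0.1,-5,0,0,0,0.9],[0,-0.1,-5,0,0,0,0.9]],
])

```text
time_s: 36.75
tool_pos: [0.6277, -0.2603, 0.1911]
eef_rot: [0.0, 0.96, 0.279, 0.0]
ft_force: [0.4, 0.2, -6.2]
opening: 0.0213
grip_force: 40.0
```

>>> step_arm([
  [[-0.06,0.05,-0.1,0,0,0,0.9],[-0.06,0.05,-0.2,0,0,0,0.9],[-0.06,0.05,-0.3,0,0,0,0.9],[-0.06,0.05,-0.4,0,0,0,0.9],[-0.06,0.05,-0.4,0,0,0,0.9],[-0.06,0.05,-0.4,0,0,0,0.9]],
])

```text
time_s: 37.35
tool_pos: [0.6267, -0.2598, 0.1865]
eef_rot: [0.0, 0.96, 0.279, -0.0]
ft_force: [-0.2, -0.7, -7.1]
opening: 0.0207
grip_force: 40.0
```

>>> step_arm([
  [[0,0,-0.05,0,0,0,0.9],[0,0,-0.1,0,0,0,0.9],[0,0,-0.1,0,0,0,0.9]],
])

```text
time_s: 37.65
tool_pos: [0.6268, -0.2598, 0.1856]
eef_rot: [0.0, 0.96, 0.279, 0.0]
ft_force: [0.3, -0.8, -5.3]
opening: 0.0205
grip_force: 40.0
```

>>> step_arm([
  [[0,0,-0.03,0,0,0,0.9],[0,0,-0.06,0,0,0,0.9],[0,0,-0.06,0,0,0,0.9]],
])

```text
time_s: 37.95
tool_pos: [0.6269, -0.2598, 0.1856]
eef_rot: [0.0, 0.96, 0.279, 0.0]
ft_force: [-1.9, 1.3, 0.4]
opening: 0.0206
grip_force: 40.0
```

The wrist no longer carries the weight. I'll ease the grip, open, and retreat straight up.

>>> step_arm([
  [[0,0,0,0,0,0,0.9],[0,0,0,0,0,0,0.9],[0,0,0,0,0,0,0.7],[0,0,0,0,0,0,0.5],[0,0,0,0,0,0,0.2],[0,0,0,0,0,0,0],[0,0,0,0,0,0,0],[0,0,0,0,0,0,0],[0,0,1,0,0,0,0],[0,0,3,0,0,0,0]],
], grip_force=4)

```text
time_s: 38.95
tool_pos: [0.6259, -0.2595, 0.2143]
eef_rot: [-0.001, 0.96, 0.279, -0.001]
ft_force: [0.5, -0.5, 1.1]
opening: 0.0803
grip_force: 0.0
```

>>> step_arm([
  [[0,0,3,0,0,0,0],[0,0,7,0,0,0,0],[-2,-1,10,0,0,0,0],[-5,-3,11,0,0,0,0],[-6,-4,11,0,0,0,0],[-6,-4,11,0,0,0,0],[-6,-4,11,0,0,0,0],[-6,-4,11,0,0,0,0]],
])

```text
time_s: 39.75
tool_pos: [0.5677, -0.2981, 0.3241]
eef_rot: [-0.001, 0.96, 0.28, 0.0]
ft_force: [-0.1, -0.3, -0.4]
opening: 0.0882
grip_force: 0.0
```

Run:
```python
from h import *
s=arm.observe();print(s["tool_pos"],yaw(s),s["opening"])
p,d,c=shot("wrist"); i,ng=masks(p); z=cloud(c,d,True)[:,:,2]
W=(190,20,350,225)
print("sb",wmeas(p,c,W,.078,(z>.07))[0])
b=blob(p,W,(z>.107)&(z<.118)); print("disc",disc(plane(c,b,.112,True)))
b=blob(p,W,(z>.133)); print("knob",disc(plane(c,b,.14,True)),z[W[1]:W[3],W[0]:W[2]].max())
p2,_,_=shot("side"); cv2.imwrite("pics/fin.png",np.hstack([p[10:230,180:380],cv2.resize(p2[110:230,270:450],None,fx=3,fy=3)[:220]])[:,:,::-1])
```

```text
[ 0.56765229 -0.2980559   0.32412249] 32.546818536457174 0.08819736231781233
sb [ 627.7 -259.1   98.7   61.    32.5]
disc ((626.5750732421875, -260.01220703125), 28.085983276367188)
knob ((626.6961669921875, -259.6457824707031), 11.255895614624023) 0.4060636902567789
```

View pics/fin.png

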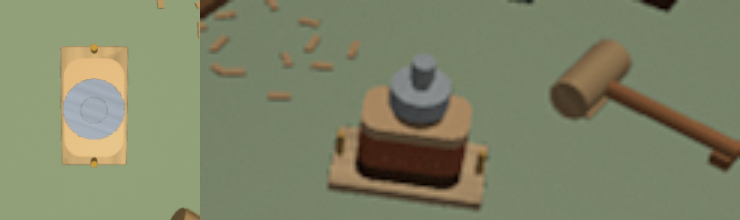

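The stack is complete. The weight stands upright and centred at (94,109) in the wrist crop and (422,90) in the side crop, and the gripper is clear of it.

```bash
python3 -c "
from cell import finish_job; print(finish_job())"
```

```text
the job is handed in; nothing more can be done
None
```

The job is done and handed in at about 40 s: back, rim, soundboard, cork pad and steel weight are stacked in order on the bed, each measured within about 2 mm of centre, with the weight upright and the gripper clear.

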